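Set the warming hob to its third heat click and start it

ROBOT

A 6-joint arm with a two-finger parallel gripper is mounted at the origin on the work surface. World frame = base frame: x ahead of the robot, y to its left, z up, the work surface at z = 0. Lengths are in m, angles in rad, forces in N, time in s.
With the tool pointing down it reaches from about 0.4 to 0.825 m from the base axis. Payload 7 kg.
Tool frame: the origin (TCP) lies at the very end of the fingers, on their centre line; the grasp point (between the pads) lies 19 mm behind it; z points along the fingers, x is the direction in which the jaws open and shut, and the axes are right-handed (so a half turn about z gives the same grasp; the last joint's range is limited). The gripper opens to 88 mm and grips with 3 to 60 N. Pads are 19 mm wide; open, the fingers measure 130 mm over their backs; the gripper's body (78 mm by 193 mm) begins 47 mm behind the grasp point.
Start: joints at [-0.895, 0.359, 0.012, 0, -1.224, -0.288], TCP at [0.255, -0.625, 0.227] pointing down, gripper open.
Joint ranges: [-3.07, 3.07], [-1.43, 2.12], [-1.02, 1.25], [-3.03, 1.67], [-3.05, -0], [-3.03, 3.03]. Speed limits (rad/s): [2.39, 2.39, 3.01, 3.14, 3.14, 3.14].

INTERFACE

Orientations are given as [roll, pitch, yaw] about the fixed x, y, z axes, in that order (R = Rz(yaw) Ry(pitch) Rx(roll)).
In Python, from station import telemetry, grab_frame, arm, regions_of, pinpoint gives the robot as it stands. The module is installed in compiled form; this text tells all that it offers.
- The arm moves only by the shell command python3 -m inch 'ROWS' [FORCE]. ROWS is text: rows parted by semicolons, each of 7 numbers parted by spaces: the opening, from 0 (shut) to 1 (fully open), then the shift along the world's x, y, z in cm, then the turn, a rotation vector about the world's x, y, z in degrees. A call has 1 to 12 rows; each row is the pose to reach, as a shift and turn from the pose measured when the call began; what a row does not reach only later rows make up. A row lasts 1/8 s, in which the tool goes at most 62.5 mm and 10.7 degrees, less where a joint would pass 70% of its speed; a pose out of reach is approached as far as the arm can. A call with a gripper value outside its range is refused whole. The fingers move at their own pace and stop on an object; FORCE is the grip in N (left out, the last holds). Time passes only in rows, so rows that repeat a pose let the fingers close. It gives the time, the measured TCP pose, the force and the opening at its end, in the units of the state.
- telemetry.get_state(): the state, without advancing time (a new reading comes with each control period).
- grab_frame(name): name is "scene" or "top" or "wrist"; returns a dict with "pixels" (480x640x3 uint8, red, green, blue), "fx", "fy", "cx", "cy" (pixels), "dist_coeffs" ([k1, k2, p1, p2, k3] as OpenCV has them; the pictures are not rectified), "R" (3x3) and "t" (3): a world point X has camera coordinates R X + t. Camera axes: x right, y down, z forward; pixel columns grow to the right and rows downward; lengths in m; the calibration is good to about 2 mm. A picture is of the moment at which its call begins. There is no depth.
- arm.job_done(): hands the job in, once; it reports no verdict.
Trained networks look in the newest picture that a camera, given by its name, has taken for a name from the list of things; names that differ only in an ending like _2 or _b are one class to them, and where a whole thing is asked for, a point or a joint stands for the part that bears it (a point fixed in the world has none). Each returns a list of dicts, best first, with "p" (0 to 1); they miss things now and then, are a little off and sometimes report something else, mostly with a low value. They report only what shows in the picture. A call takes as long as a camera call.
- regions_of(camera, name): "pixels" (480x640 bool, what is visible of it) and "bbox" ([left, top, right, bottom] in pixels, round what is visible of it).
- pinpoint(camera, name): "location" ([column, row] in pixels: a listed point, or the origin of a listed thing).
The state is a dict: "t": time; "q": joint angles; "qd": joint speeds; "joint_efforts": joint torques, N m; "eef_pos": TCP position; "ee_rot": TCP orientation; "force": force on the tool from outside, world axes, zero at the start; "moment": the same for the moment, N m; "width": finger opening in m.
Only numpy, scipy, OpenCV 4.12 (cv2) and the standard library are available. Lean on these libraries where they do the work, as an engineer would, in place of code of your own. Each camera call takes 0.05 s, during which the arm holds its last target. There are 200 camera calls.

TASK

With a fingertip, push the warming hob's red heat lever along its track from off towards hotter, counting the clicks, and stop when it sits in the third click; never let it go on to the fourth. Only then push the green start button fully down and let it come up again. Do not pick up or shift the pan, sauce bottle, shaker or spoon.

Things in the scene. Friction and masses are not known exactly. Their poses are not given: they have to be found in the camera images.
- hob: Countertop warming hob, fixed: an aluminium box 300 mm (its x) by 440 mm (its y), top 60 mm above the counter. Origin: centre of its underside, on the counter. x axis: the way the lever slides to hotter, roughly away from the robot; z up. Black glass plate (top 64 mm up) on its +y half; white console on its -y part, start button at x = -75, y = -85 mm.
- lever_top (a point): Centre of the top of the red heat lever's grip, 92 mm above the counter. The grip is a block 24 mm along the hob's x, 32 mm along its y, its underside 2 mm and its top 32 mm above the console; it can only slide, along the hob's x axis.
- heat_lever (a joint): Slide of the heat lever in m along the hob's +x: 0 = off stop nearest the robot, 0.112 = far stop. It starts in a smooth off zone, 0 to 0.016 (drag under 1 N). Then five sprung clicks 18 mm apart: it rests at 0.040 (first), 0.058 (second), 0.076 (third), 0.094 (fourth), 0.112 (fifth). Crests of the humps before them: 0.031, 0.049, 0.067, 0.085, 0.103.
- track_off (a point): Point on the console's surface, on the track's line (hob x = -75, y = -165 mm), under the lever's centre when it is at 0. How it feels: pushing onto a hump takes 7 to 10 N; past the crest the push falls away and the lever jumps by itself about 9 mm into the click, ahead of the finger, and stays. No marks show the clicks; the coloured wedge beside the track only widens towards hotter.
- start_button_top (a point): Centre of the top of the round green start button (30 mm across), facing up, in a black housing on the console, 80 mm beside the lever track.
- start_button (a joint): Travel of the start button in m: 0 = up, 0.006 = fully down. A spring of 5 N at full travel brings it up again.
- pan_centre (a point): Centre, half-way up, of a loose open steel pan, 170 mm across the rim and 95 mm tall, standing on the black plate. Leave it.
- sauce_centre (a point): Centre, half-way up, of a loose upright yellow sauce bottle, 58 mm across and 180 mm tall, standing on the counter to the -y side of the hob. Leave it.
- shaker_centre (a point): Centre, half-way up, of a loose upright clear shaker with steel cap, 40 mm across and 60 mm tall, standing on the far end of the console. Leave it.
- spoon_grip (a point): Middle of the handle of a loose steel spoon (200 mm long) lying on the counter between hob and bottle. Leave it.

How it is judged:
By the outcome, as a careful person would: the job done as asked, in the order asked, and still so for the second after the job is handed in, with the robot touching nothing.
It also fails if it takes over 64 s, if anything falls off the work surface, if the arm or the gripper's body presses on something with over 40 N, if the wrist force passes 120 N, or if a joint passes its speed limit or range.

## Working session

There is one attempt and no reset: what is moved stays moved. The work goes in short steps, Python scripts to look and compute and a shell command to move; the robot and the scene stay as the last step left them, time stands still between calls to the robot, and variables do not carry over. Pictures are saved under pics/ and viewed, about 8 in all and at most 12, crops included, and the job is handed in when it is done.

```bash
mkdir -p pics; cat > h.py <<'E'
import numpy as np, cv2
from station import telemetry, grab_frame, arm, regions_of, pinpoint
def ray(f,px):
    K=np.array([[f['fx'],0,f['cx']],[0,f['fy'],f['cy']],[0,0,1]])
    u=cv2.undistortPoints(np.array([[px]],float),K,np.array(f['dist_coeffs'],float))[0,0]
    R=np.array(f['R']);d=R.T@np.array([u[0],u[1],1]);return -R.T@np.array(f['t']),d
def atz(f,px,z):
    c,d=ray(f,px);return c+d*(z-c[2])/d[2]
def proj(f,X):
    K=np.array([[f['fx'],0,f['cx']],[0,f['fy'],f['cy']],[0,0,1]])
    return cv2.projectPoints(np.array([X],float),cv2.Rodrigues(np.array(f['R']))[0],np.array(f['t'],float),K,np.array(f['dist_coeffs'],float))[0][0,0]
def save(f,n): cv2.imwrite('pics/'+n,f['pixels'][:,:,::-1])
E
python3 - <<'E'
from h import *
Z=dict(hob=0,lever_top=.092,track_off=.06,start_button_top=.07,pan_centre=.111,sauce_centre=.09,shaker_centre=.09,spoon_grip=.01)
s=telemetry.get_state();print(s['t'],s['eef_pos'],s['ee_rot'],s['width'],s['force'])
for c in ['scene','top']:
    f=grab_frame(c);save(f,c+'0.png')
    print(c,-np.array(f['R']).T@f['t'])
    for n,z in Z.items():
        for r in pinpoint(c,n)[:2]: print(c,n,round(r['p'],2),np.round(r['location']),np.round(atz(f,r['location'],z),4))
E
```

```text
0.0 [ 0.25502071 -0.62442339  0.22561456] [-3.14146822e+00 -1.66966120e-03  1.95841651e+00] 0.08760241227260113 [-0.49318268  2.30870811 -0.75263824]
scene [1.07807169 0.3635463  0.87069297]
scene hob 0.66 [351. 216.] [ 0.4717 -0.0701  0.    ]
scene hob 0.65 [386. 298.] [0.5955 0.1231 0.    ]
scene track_off 0.58 [347. 217.] [ 0.5197 -0.0443  0.06  ]
scene start_button_top 0.66 [378. 230.] [0.5141 0.0316 0.07  ]
scene pan_centre 0.92 [427. 288.] [0.591  0.1984 0.111 ]
scene sauce_centre 0.65 [268. 177.] [ 0.5662 -0.2351  0.09  ]
scene sauce_centre 0.43 [384. 299.] [0.6503 0.1461 0.09  ]
scene shaker_centre 0.62 [297. 262.] [ 0.6932 -0.0308  0.09  ]
scene spoon_grip 0.58 [305. 215.] [ 0.5451 -0.1468  0.01  ]
top [ 0.47700959 -0.00759461  1.09624577]
top hob 0.57 [249. 265.] [0.5932 0.1237 0.    ]
top hob 0.2 [197. 257.] [0.607  0.2188 0.    ]
top lever_top 0.82 [343. 300.] [ 0.5281 -0.0419  0.092 ]
top track_off 0.79 [341. 312.] [ 0.5083 -0.04    0.06  ]
top start_button_top 0.51 [297. 309.] [0.5128 0.0346 0.07  ]
top pan_centre 0.88 [198. 260.] [0.5885 0.1939 0.111 ]
top sauce_centre 0.76 [459. 281.] [ 0.5591 -0.2324  0.09  ]
top shaker_centre 0.61 [337. 198.] [ 0.698 -0.032  0.09 ]
top spoon_grip 0.88 [398. 289.] [ 0.5517 -0.1424  0.01  ]
top spoon_grip 0.24 [340. 199.] [ 0.7134 -0.0394  0.01  ]
```

View pics/top0.png

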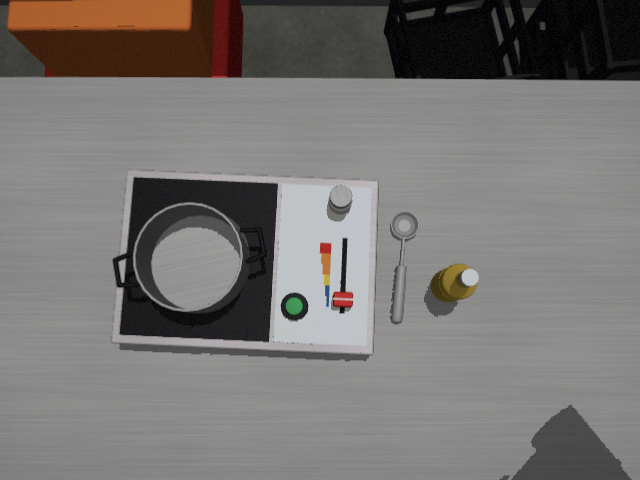

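View pics/scene0.png

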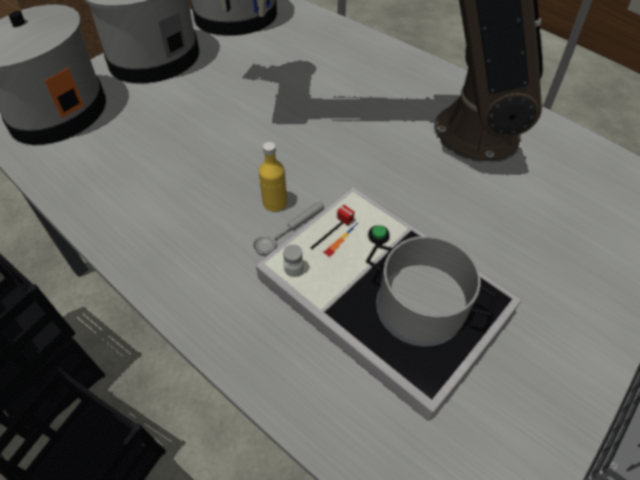

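The top view shows the lever at (343,300), its track from (342,312) to (345,240), the button at (294,306) and the shaker at (340,198). The pan handle nearest the button is at about (265,245). The scene view agrees. Next I'll get the hob's yaw.

```bash
python3 - <<'E'
from h import *
f=grab_frame('top');p=f['pixels'].astype(int)
# slot pixels: dark, within box
m=np.zeros(p.shape[:2],bool);m[225:330,336:352]=1
d=m&(p.max(2)<70);ys,xs=np.nonzero(d)
W=np.array([atz(f,(x,y),.06) for x,y in zip(xs,ys)])[:,:2]
c=W.mean(0);v=np.linalg.svd(W-c)[2][0];v*=np.sign(v[0]);print('slot',c,np.degrees(np.arctan2(v[1],v[0])),'ends',c+v*((W-c)@v).min(),c+v*((W-c)@v).max())
for q in [(129,172),(378,181),(373,348),(115,340)]: print(q,atz(f,q,.06)[:2])
r=(p[:,:,0]>120)&(p[:,:,1]<60)&(p[:,:,2]<60);r[:280]=0;r[:,:330]=0;r[:,365:]=0
ys,xs=np.nonzero(r);print('red',xs.min(),xs.max(),ys.min(),ys.max(),atz(f,(xs.mean(),ys.mean()),.092))
g=(p[:,:,1]>p[:,:,0]+40)&(p[:,:,1]>p[:,:,2]+25);g[:280]=0;g[:,:270]=0;g[:,320:]=0;ys,xs=np.nonzero(g);print('green',xs.mean(),ys.mean(),atz(f,(xs.mean(),ys.mean()),.072))
print('handle',atz(f,(265,230),.14),atz(f,(265,262),.14))
E
```

```text
slot [ 0.57976167 -0.04316573] -2.146333634567381 ends [ 0.5086667  -0.04050123] [ 0.63279049 -0.04515315]
(129, 172) [0.74804409 0.32965432]
(378, 181) [ 0.73463775 -0.10301026]
(373, 348) [ 0.44951916 -0.0927668 ]
(115, 340) [0.45955301 0.33804814]
red 334 352 292 305 [ 0.52937489 -0.04150483  0.092     ]
green 293.8346774193548 305.625 [0.51843622 0.03935705 0.072     ]
handle [0.63421257 0.08332701 0.14      ] [0.58341455 0.08230729 0.14      ]
```

```bash
python3 -m inch '0 4 11 0 0 0 -6;0 8 22 0 0 0 -12;0 12 33 0 0 0 -18;0 17 45 0 0 0 -24.3;0 21.5 58.4 0 0 0 -24.3;0 21.5 58.4 0 0 0 -24.3;0 21.5 58.4 0 0 0 -24.3;0 21.5 58.4 0 0 0 -24.3;0 21.5 58.4 0 0 0 -24.3;0 21.5 58.4 0 0 0 -24.3;0 21.5 58.4 0 0 0 -24.3;0 21.5 58.4 0 0 0 -24.3' 20
```

```text
t: 2.45
eef_pos: [0.4701, -0.0407, 0.2265]
ee_rot: [-3.141, 0.0, 1.536]
force: [-0.0, 1.3, -0.9]
width: 0.0008
```

```bash
python3 -m inch '0 0 0 -5 0 0 0;0 0 0 -10 0 0 0;0 0 0 -12.5 0 0 0;0 0 0 -12.5 0 0 0;0 0 0 -12.5 0 0 0'; python3 - <<'E'
from h import *
f=grab_frame('wrist');save(f,'w1.png');print(-np.array(f['R']).T@f['t'])
for n,z in dict(lever_top=.092,track_off=.06,start_button_top=.07).items():
    for r in pinpoint('wrist',n)[:2]: print(n,round(r['p'],2),np.round(r['location']),np.round(atz(f,r['location'],z),4))
E
```

```text
t: 3.08
eef_pos: [0.4707, -0.0414, 0.1027]
ee_rot: [3.14, -0.0, 1.535]
force: [1.5, 1.2, 0.5]
width: 0.0004
[ 0.39398049 -0.03969969  0.2600187 ]
lever_top 0.85 [320. 402.] [ 0.5279 -0.0422  0.092 ]
```

View pics/w1.png

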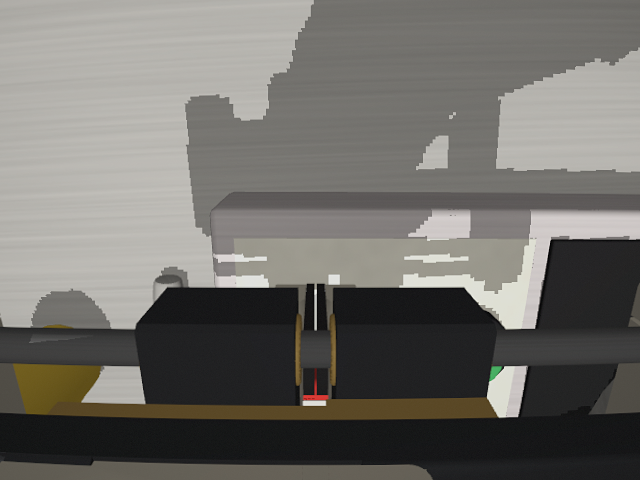

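The wrist view shows the shut fingers centred on the lever (red at column 316, row 400). Next: lower and approach.

```bash
python3 -m inch '0 0 0 -2.9 0 0 0;0 0 0 -2.9 0 0 0;0 1 0 -2.9 0 0 0;0 2 0 -2.9 0 0 0;0 2.5 0 -2.9 0 0 0;0 2.5 0 -2.9 0 0 0'; python3 - <<'E'
from h import *
f=grab_frame('top')
for r in pinpoint('top','lever_top')[:1]: print(r['p'],r['location'],atz(f,r['location'],.092))
E
python3 -m inch '0 .3 0 0 0 0 0;0 .3 0 0 0 0 0';python3 -m inch '0 .3 0 0 0 0 0;0 .3 0 0 0 0 0';python3 -m inch '0 .3 0 0 0 0 0;0 .3 0 0 0 0 0'
```

```text
t: 4.03
eef_pos: [0.4963, -0.0406, 0.0738]
ee_rot: [3.139, -0.001, 1.535]
force: [-0.1, 0.2, -0.6]
width: 0.0002
t: 4.38
eef_pos: [0.4987, -0.0407, 0.0737]
ee_rot: [3.14, -0.001, 1.535]
force: [-0.2, 0.2, -0.2]
width: 0.0002
t: 4.62
eef_pos: [0.5019, -0.0407, 0.0737]
ee_rot: [3.14, -0.001, 1.535]
force: [-0.3, -0.7, 0.0]
width: 0.0006
t: 4.88
eef_pos: [0.5052, -0.0407, 0.0737]
ee_rot: [3.14, -0.001, 1.535]
force: [-0.1, -0.0, 0.5]
width: 0.0003
```

```bash
for i in 1; do :; done; python3 -m inch '0 .2 0 0 0 0 0;0 .2 0 0 0 0 0'|sed -n 2p\;4p;python3 -m inch '0 .2 0 0 0 0 0;0 .2 0 0 0 0 0'|sed -n 2p\;4p;python3 -m inch '0 .2 0 0 0 0 0;0 .2 0 0 0 0 0'|sed -n 2p\;4p;python3 -m inch '0 .2 0 0 0 0 0;0 .2 0 0 0 0 0'|sed -n 2p\;4p
```

```text
eef_pos: [0.5073, -0.0407, 0.0736]
force: [1.2, 0.1, -0.2]
eef_pos: [0.5095, -0.0407, 0.0737]
force: [-0.5, 0.4, 0.6]
eef_pos: [0.5117, -0.0406, 0.0737]
force: [-0.3, -0.1, 1.1]
eef_pos: [0.5135, -0.0407, 0.0736]
force: [-2.5, -0.6, 1.7]
```

```bash
python3 -m inch '0 .2 0 0 0 0 0;0 .2 0 0 0 0 0'|sed -n 2p\;4p;python3 -m inch '0 .2 0 0 0 0 0;0 .2 0 0 0 0 0'|sed -n 2p\;4p;python3 -m inch '0 .2 0 0 0 0 0;0 .2 0 0 0 0 0'|sed -n 2p\;4p;python3 -m inch '0 .2 0 0 0 0 0;0 .2 0 0 0 0 0'|sed -n 2p\;4p
```

```text
eef_pos: [0.5141, -0.0409, 0.0733]
force: [-6.5, 1.3, 5.5]
eef_pos: [0.5143, -0.041, 0.073]
force: [-7.2, 2.2, 5.2]
eef_pos: [0.5143, -0.0412, 0.0727]
force: [-9.3, 2.1, 5.8]
eef_pos: [0.5142, -0.0414, 0.0724]
force: [-9.6, 1.7, 6.7]
```

```bash
python3 - <<'E'
from h import *
f=grab_frame('scene');cv2.imwrite('pics/s2.png',cv2.resize(f['pixels'][150:290,260:440,::-1],None,fx=4,fy=4,interpolation=cv2.INTER_CUBIC))
r=pinpoint('scene','lever_top');print([(x['p'],x['location'],atz(f,x['location'],.092)) for x in r[:1]]);s=telemetry.get_state();print(s['force'],s['eef_pos'],s['moment'])
E
```

```text
[(0.56, [341.0, 212.0], array([ 0.5405829 , -0.04629015,  0.092     ]))]
[-8.33775853  2.23941326  6.09921492] [ 0.51421038 -0.04135811  0.07237156] [ 0.81690747  2.88185127 -0.00424917]
```

View pics/s2.png

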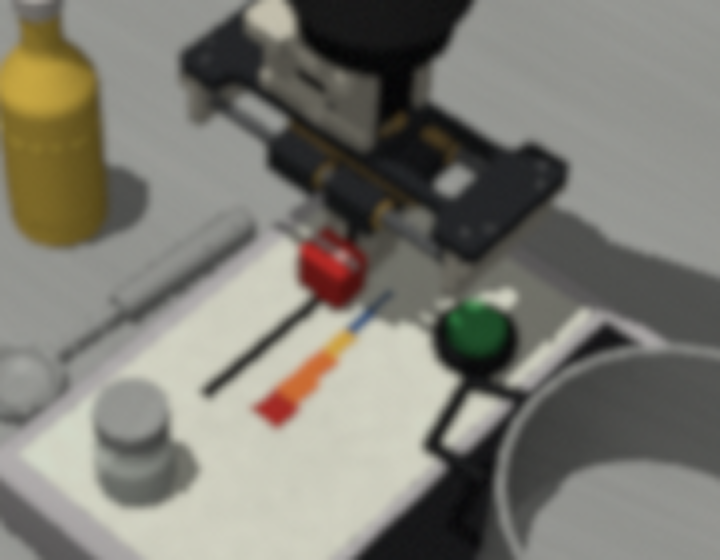

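The crop shows the fingertip flat against the lever (about (330,270)), with the button clear at (478,328) and nothing else touched. Pushing on with larger targets.

```bash
python3 -m inch '0 .3 0 .05 0 0 0;0 .3 0 .05 0 0 0'|sed -n 2p\;4p;python3 -m inch '0 .3 0 .05 0 0 0;0 .3 0 .05 0 0 0'|sed -n 2p\;4p
```

```text
eef_pos: [0.5149, -0.0414, 0.0724]
force: [-10.0, 3.8, 6.5]
eef_pos: [0.516, -0.0414, 0.0725]
force: [-6.5, 3.0, 4.4]
```

```bash
python3 -m inch '0 .4 0 .05 0 0 0;0 .4 0 .05 0 0 0'|sed -n 2p\;4p
```

```text
eef_pos: [0.5193, -0.0415, 0.0725]
force: [-2.3, 0.3, -2.3]
```

First crest felt (10 N, then falling) at TCP x ≈ 0.515–0.516.

```bash
python3 - <<'E'
from h import *
for i in range(2):
    f=grab_frame('scene');r=pinpoint('scene','lever_top');print([(x['p'],x['location'],atz(f,x['location'],.092)) for x in r[:1]]);s=telemetry.get_state();print(s['force'],s['eef_pos'])
E
python3 -m inch '0 .2 0 .05 0 0 0;0 .2 0 .05 0 0 0'|sed -n 2p\;4p;python3 -m inch '0 .2 0 0 0 0 0;0 .2 0 0 0 0 0'|sed -n 2p\;4p;python3 -m inch '0 .2 0 0 0 0 0;0 .2 0 0 0 0 0'|sed -n 2p\;4p;python3 -m inch '0 .2 0 0 0 0 0;0 .2 0 0 0 0 0'|sed -n 2p\;4p
```

```text
[(0.63, [340.5, 211.0], array([ 0.5391494 , -0.04882721,  0.092     ]))]
[-2.22147604 -0.37925466 -0.97050185] [ 0.51958685 -0.04149467  0.07258994]
[(0.78, [337.2, 212.1], array([ 0.54600395, -0.05205348,  0.092     ]))]
[-2.17754491 -0.73962082 -2.43058378] [ 0.51968893 -0.04148396  0.07268067]
eef_pos: [0.5219, -0.0415, 0.0732]
force: [-1.8, -0.1, -1.5]
eef_pos: [0.5254, -0.0413, 0.0737]
force: [1.1, -0.9, -0.2]
eef_pos: [0.5282, -0.0412, 0.0741]
force: [-1.0, -0.6, -0.1]
eef_pos: [0.5305, -0.0412, 0.0741]
force: [-0.2, -0.4, 0.5]
```

```bash
cat >> h.py <<'E'
def red():
    f=grab_frame('scene');p=f['pixels'].astype(int)[185:280,300:375]
    m=(p[:,:,0]>110)&(p[:,:,1]<70)&(p[:,:,2]<70)
    m=m.astype(np.uint8);n,l,st,ce=cv2.connectedComponentsWithStats(m)
    o=[(s[4],c+[300,185],np.round(atz(f,c+[300,185],.08)[:2],4),s[:4]) for s,c in zip(st[1:],ce[1:]) if s[4]>25]
    for a in o: print(*a)
    cv2.imwrite('pics/tmp.png',cv2.resize(f['pixels'][180:260,290:390,::-1],None,fx=6,fy=6,interpolation=cv2.INTER_CUBIC))
E
python3 -c "
from h import *
red()
f=grab_frame('top');save(f,'t3.png');r=pinpoint('top','lever_top');print(r[:1])
g=grab_frame('scene')
for s in (.02,.031,.04,.049,.058): print(s,proj(g,[.515+s,-.041-.037*s,.08]))
"
```

```text
72 [335.31944444 219.68055556] [ 0.5564 -0.048 ] [30 30 13 10]
31 [328.87096774 251.51612903] [ 0.6278 -0.0047] [25 64  8  6]
[]
0.02 [344.16751526 215.31553539]
0.031 [340.67707066 218.23084262]
0.04 [337.79508569 220.63822692]
0.049 [334.88938888 223.06567241]
0.058 [331.95983166 225.51330926]
```

View pics/tmp.png

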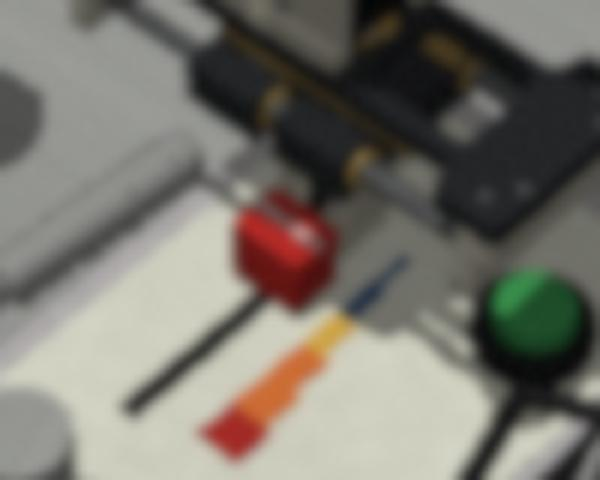

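The lever's at crop centre (287,250), which is image (338,222), so s ≈ 0.040: the first click. Pushing on to the second.

```bash
python3 -m inch '0 .2 0 0 0 0 0;0 .2 0 0 0 0 0'|sed -n 2p\;4p;python3 -m inch '0 .2 0 0 0 0 0;0 .2 0 0 0 0 0'|sed -n 2p\;4p;python3 -m inch '0 .3 0 .05 0 0 0;0 .3 0 .05 0 0 0'|sed -n 2p\;4p
```

```text
eef_pos: [0.5315, -0.0413, 0.0739]
force: [-3.6, 0.3, 3.5]
eef_pos: [0.532, -0.0414, 0.0737]
force: [-7.2, 1.7, 5.4]
eef_pos: [0.5329, -0.0415, 0.0738]
force: [-8.7, 1.6, 4.8]
```

```bash
python3 -m inch '0 .3 0 .05 0 0 0;0 .3 0 .05 0 0 0'|sed -n 2p\;4p;python3 -m inch '0 .3 0 .05 0 0 0;0 .3 0 .05 0 0 0'|sed -n 2p\;4p
```

```text
eef_pos: [0.534, -0.0416, 0.0738]
force: [-6.6, 2.1, 3.9]
eef_pos: [0.5357, -0.0416, 0.0738]
force: [-3.7, 0.4, 1.2]
```

```bash
python3 -m inch '0 .3 0 .05 0 0 0;0 .3 0 .05 0 0 0'|sed -n 2p\;4p;python3 -m inch '0 .2 0 0 0 0 0;0 .2 0 0 0 0 0'|sed -n 2p\;4p
```

```text
eef_pos: [0.5383, -0.0417, 0.0739]
force: [-2.1, -0.3, -2.6]
eef_pos: [0.5413, -0.0416, 0.0741]
force: [0.7, -0.1, 0.2]
```

```bash
python3 -m inch '0 .2 0 0 0 0 0;0 .2 0 0 0 0 0'|sed -n 2p\;4p; python3 -c "
from h import *
red()"; python3 -m inch '0 .3 0 0 0 0 0;0 .3 0 0 0 0 0'|sed -n 2p\;4p
```

```text
eef_pos: [0.5441, -0.0415, 0.0743]
force: [-0.1, -0.1, 0.5]
60 [329.63333333 225.31666667] [ 0.5758 -0.0471] [24 36 13  9]
32 [328.78125 251.5625 ] [ 0.628  -0.0048] [25 64  8  6]
eef_pos: [0.5472, -0.0415, 0.0744]
force: [-0.7, 0.1, -0.4]
```

The lever moved about 19 mm, so it's in the second click. Now the third, with contact expected at about 0.549 and the crest at about 0.558.

```bash
python3 -m inch '0 .2 0 0 0 0 0;0 .2 0 0 0 0 0'|sed -n 2p\;4p;python3 -m inch '0 .2 0 0 0 0 0;0 .2 0 0 0 0 0'|sed -n 2p\;4p;python3 -m inch '0 .3 0 .05 0 0 0;0 .3 0 .05 0 0 0'|sed -n 2p\;4p;python3 -m inch '0 .3 0 .05 0 0 0;0 .3 0 .05 0 0 0'|sed -n 2p\;4p
```

```text
eef_pos: [0.549, -0.0415, 0.0743]
force: [-1.3, -0.0, 1.1]
eef_pos: [0.5497, -0.0417, 0.0741]
force: [-5.1, 0.6, 4.8]
eef_pos: [0.5502, -0.0417, 0.0742]
force: [-9.8, 2.9, 5.8]
eef_pos: [0.5503, -0.0417, 0.0743]
force: [-10.6, 3.9, 7.0]
```

```bash
python3 -m inch '0 .3 0 .05 0 0 0;0 .3 0 .05 0 0 0'|sed -n 2p\;4p
```

```text
eef_pos: [0.5506, -0.0417, 0.0743]
force: [-8.9, 4.2, 5.9]
```

```bash
python3 -m inch '0 .3 0 .05 0 0 0;0 .3 0 .05 0 0 0'|sed -n 2p\;4p;python3 -m inch '0 .3 0 .05 0 0 0;0 .3 0 .05 0 0 0'|sed -n 2p\;4p
```

```text
eef_pos: [0.5512, -0.0417, 0.0744]
force: [-7.5, 2.8, 4.6]
eef_pos: [0.5522, -0.0418, 0.0744]
force: [-5.8, 1.9, 3.4]
```

```bash
python3 -m inch '0 .3 0 .05 0 0 0;0 .3 0 .05 0 0 0'|sed -n 2p\;4p
```

```text
eef_pos: [0.5539, -0.0418, 0.0745]
force: [-3.7, 1.9, 1.0]
```

```bash
python3 -m inch '0 .3 0 0 0 0 0;0 .3 0 0 0 0 0'|sed -n 2p\;4p;python3 -m inch '0 .2 0 0 0 0 0;0 .2 0 0 0 0 0'|sed -n 2p\;4p; python3 -c "
from h import *
red()"
```

```text
eef_pos: [0.5573, -0.0418, 0.0745]
force: [-1.0, 0.3, -1.5]
eef_pos: [0.5601, -0.0418, 0.0746]
force: [-0.5, 0.4, 0.4]
65 [323.95384615 229.61538462] [ 0.5921 -0.0485] [19 39 13 11]
31 [328.87096774 251.51612903] [ 0.6278 -0.0047] [25 64  8  6]
```

The lever moved about 36 mm in all from the first click, so it's in the third. Backing off to check.

```bash
python3 -m inch '0 -1.5 0 0 0 0 0;0 -2 0 4 0 0 10;0 -6 -3 9 0 0 20;0 -11 -7 13 0 0 30;0 -13 -9 13 0 0 40;0 -13 -9 13 0 0 47;0 -13 -9 13 0 0 47;0 -13 -9 13 0 0 47'; python3 - <<'E'
from h import *
red()
f=grab_frame('top');cv2.imwrite('pics/t4.png',cv2.resize(f['pixels'][160:370,260:420,::-1],None,fx=3,fy=3))
for n,z in dict(lever_top=.092,start_button_top=.07,shaker_centre=.09).items():
    for r in pinpoint('top',n)[:1]: print(n,round(r['p'],2),np.round(r['location']),np.round(atz(f,r['location'],z),4))
p=f['pixels'].astype(int)
r=(p[:,:,0]>120)&(p[:,:,1]<60)&(p[:,:,2]<60);r[:,:333]=0;r[:,365:]=0;r[:220]=0;r[330:]=0
ys,xs=np.nonzero(r);print('red',xs.min(),xs.max(),ys.min(),ys.max(),atz(f,(xs.mean(),ys.mean()),.092))
E
```

```text
t: 14.98
eef_pos: [0.4299, -0.1315, 0.2044]
ee_rot: [-3.087, 0.004, 2.346]
force: [0.5, 0.2, 0.1]
width: -0.0001
57 [323.42105263 230.19298246] [ 0.594  -0.0483] [18 41 13  9]
33 [328.87878788 251.51515152] [ 0.6278 -0.0047] [25 64  8  6]
lever_top 0.52 [345. 260.] [ 0.5933 -0.045   0.092 ]
start_button_top 0.82 [293. 308.] [0.5152 0.0411 0.07  ]
shaker_centre 0.93 [341. 200.] [ 0.6948 -0.0386  0.09  ]
red 335 353 254 268 [ 0.58744907 -0.04111099  0.092     ]
```

View pics/t4.png

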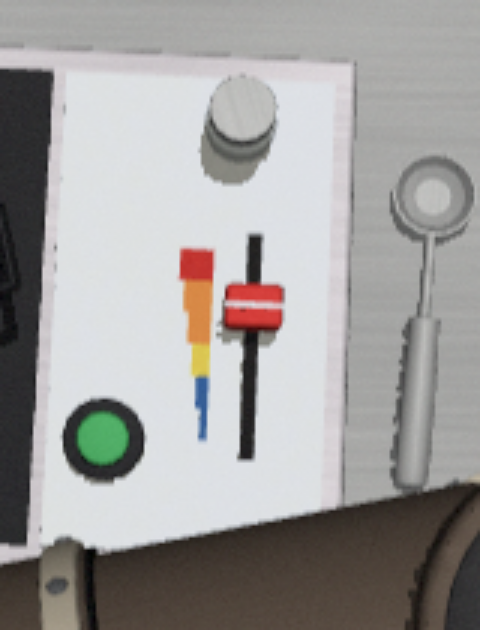

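The top view shows the lever (stripe at crop (254,303), about 75 mm along the track) in the third click. Shaker and spoon are unmoved and the button is at (294,306). Going above the button and removing a small tilt.

```bash
python3 -m inch '0 4 7 0 0 0 0;0 8.7 13 0 1 -1 0;0 8.7 17 0 2.2 -2.2 0;0 8.7 17 -4 2.2 -2.2 0;0 8.7 17 -8.4 2.2 -2.2 0;0 8.7 17 -9.9 2.2 -2.2 0;0 8.7 17 -9.9 2.2 -2.2 0;0 8.7 17 -9.9 2.2 -2.2 0'; python3 - <<'E'
from h import *
f=grab_frame('scene');cv2.imwrite('pics/s5.png',cv2.resize(f['pixels'][150:290,280:460,::-1],None,fx=4,fy=4,interpolation=cv2.INTER_CUBIC));red()
E
```

```text
t: 16.23
eef_pos: [0.5183, 0.0386, 0.1067]
ee_rot: [3.141, 0.004, 2.348]
force: [0.0, -0.1, 0.9]
width: 0.0005
62 [323.32258065 230.27419355] [ 0.5943 -0.0483] [18 41 14  9]
32 [328.78125 251.5625 ] [ 0.628  -0.0048] [25 64  8  6]
```

View pics/s5.png

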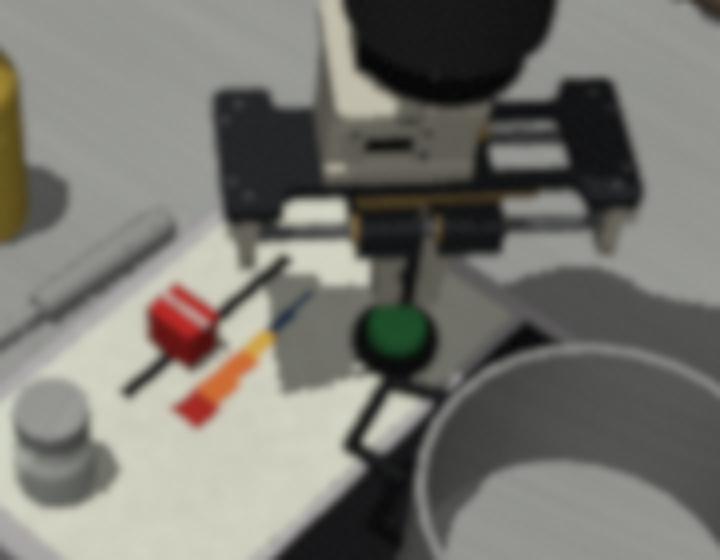

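The fingertips are right above the button (crop (397,330)), the lever is at (183,325) unchanged, and the gripper is clear of the pan. Descending.

```bash
python3 -m inch '0 0 0 -1.5 0 0 0;0 0 0 -2 0 0 0;0 0 0 -2 0 0 0'|sed -n 2p\;4p;for i in 1; do python3 -m inch '0 0 0 -.3 0 0 0;0 0 0 -.3 0 0 0'|sed -n 2p\;4p;done;python3 -m inch '0 0 0 -.3 0 0 0;0 0 0 -.3 0 0 0'|sed -n 2p\;4p;python3 -m inch '0 0 0 -.3 0 0 0;0 0 0 -.3 0 0 0'|sed -n 2p\;4p
```

```text
eef_pos: [0.5177, 0.0384, 0.0861]
force: [0.4, -0.8, 0.0]
eef_pos: [0.5175, 0.0384, 0.0829]
force: [0.1, 0.4, -0.2]
eef_pos: [0.5178, 0.0385, 0.08]
force: [-0.5, -0.1, 2.6]
eef_pos: [0.5179, 0.0385, 0.077]
force: [-0.6, 0.3, 5.1]
```

```bash
python3 -m inch '0 0 0 -.3 0 0 0;0 0 0 -.3 0 0 0'|sed -n 2p\;4p;python3 -m inch '0 0 0 -.3 0 0 0;0 0 0 -.3 0 0 0'|sed -n 2p\;4p;python3 -m inch '0 0 0 -.4 0 0 0;0 0 0 -.4 0 0 0'|sed -n 2p\;4p
```

```text
eef_pos: [0.518, 0.0385, 0.0759]
force: [-8.6, 0.9, 23.1]
eef_pos: [0.5181, 0.0385, 0.0758]
force: [-12.3, 1.8, 33.1]
eef_pos: [0.5181, 0.0384, 0.0755]
force: [-16.8, 3.2, 45.2]
```

Hard stop at z ≈ 0.0757 after about 6 mm of travel, with the force passing 5 N just before it. So it's fully down. Lifting clear.

```bash
python3 -m inch '0 0 0 1 0 0 0;0 0 0 4 0 0 0;0 0 0 8 0 0 0;0 0 0 12 0 0 0;0 -5 -8 12 0 0 0;0 -9 -17 12 0 0 0;0 -9 -17 12 0 0 0;0 -9 -17 12 0 0 0'; python3 - <<'E'
from h import *
red()
f=grab_frame('top');cv2.imwrite('pics/t6.png',cv2.resize(f['pixels'][150:370,100:500,::-1],None,fx=2,fy=2))
for n,z in dict(lever_top=.092,start_button_top=.08,shaker_centre=.09,pan_centre=.111,sauce_centre=.09,spoon_grip=.01).items():
    for r in pinpoint('top',n)[:1]: print(n,round(r['p'],2),np.round(r['location']),np.round(atz(f,r['location'],z),4))
E
```

```text
t: 19.2
eef_pos: [0.426, -0.134, 0.1954]
ee_rot: [3.14, 0.006, 2.347]
force: [0.5, 0.7, -0.4]
width: 0.0002
56 [323.44642857 230.16071429] [ 0.5939 -0.0483] [18 41 13  9]
34 [328.88235294 251.61764706] [ 0.628  -0.0046] [25 64  8  7]
lever_top 0.76 [343. 261.] [ 0.5911 -0.0417  0.092 ]
start_button_top 0.59 [292. 308.] [0.5145 0.0415 0.08  ]
shaker_centre 0.6 [338. 198.] [ 0.6972 -0.0327  0.09  ]
pan_centre 0.76 [195. 259.] [0.5901 0.1977 0.111 ]
sauce_centre 0.76 [459. 280.] [ 0.5606 -0.2316  0.09  ]
spoon_grip 0.76 [400. 286.] [ 0.5563 -0.1456  0.01  ]
```

View pics/t6.png

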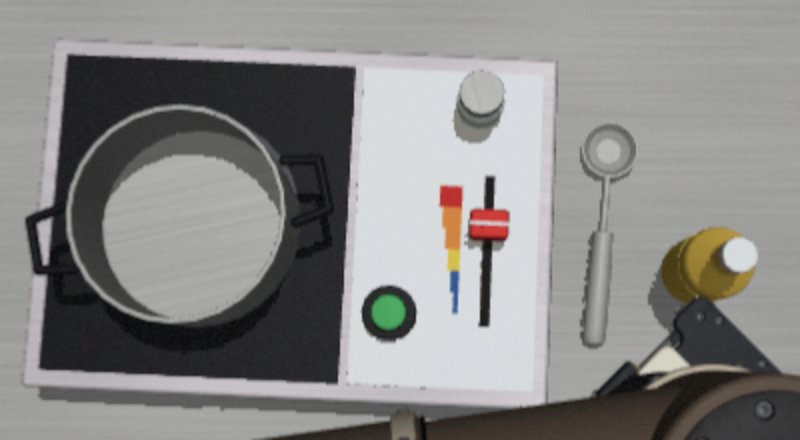

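The final view shows the lever at crop (489,224), still in the third click. The button is up at (388,312), and the pan, shaker, spoon and bottle haven't moved. The arm is clear, so I'm handing in.

```bash
python3 -c "
from station import arm
print(arm.job_done())"
```

```text
the job is handed in; nothing more can be done
None
```

I pushed the heat lever from off into the third click, then pressed the start button fully down and let it up again. The job is handed in, at about 19 s on the robot's clock.

- **Lever:** I felt three humps, each peaking at 9 to 11 N, about 18 mm apart. The pictures put the lever about 36 mm past the first click, or 75 to 76 mm along its track. It had not moved in the last picture before hand-in.
- **Button:** I felt about 5 N of spring, then a hard stop after roughly 6 mm of travel. I pressed on to about 45 N with the fingertips before lifting. After that it looked up again from above. I judged the full press from force and height, because no picture shows the button while pressed.
- **Loose things:** the pan, bottle, shaker and spoon were where they started, to within the few millimetres the trained networks scatter by. The arm ended clear of everything.
- **Disagreement:** single readings of the lever and button positions differed by up to about 7 mm, so I relied on the force and the picture differences for the click count.

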